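Bring the clean red ball out of the drying track and fit it to its trackball

ROBOT

A 6-joint arm with a two-finger parallel gripper is mounted at the origin on the work surface. World frame = base frame: x ahead of the robot, y to its left, z up, the work surface at z = 0. Lengths are in mm, angles in degrees, forces in N, time in s.
With the tool pointing down it reaches from about 350 to 850 mm from the base axis. Payload 8.1 kg.
Tool frame: the origin (TCP) lies on the mounting face of the last link; the fingertips stand 173 mm ahead of it and the grasp point (between the pads) lies 155 mm ahead of it (bot.grip_point_offset is the distance from the TCP to the grasp point, in mm); z points along the fingers, y is the line along which they close (so a half turn about z gives the same grasp; the last joint's range is limited). The gripper opens to 85 mm and grips with 20 to 120 N. Pads are 22 mm wide; open, the fingers measure 114 mm over their backs; the gripper's body (76 mm by 85 mm) begins 54 mm behind the grasp point. The pads swing forward as they close: fully open they stand 13 mm farther back than shut.
Start: joints at [69.248, 7.471, 85.268, -0, 87.261, -4.893], TCP at [163.946, 577.173, 404.692] pointing down, gripper open.
Joint ranges: [-169.43, 169.43], [-51.17, 129.36], [1.28, 143.12], [-76.62, 256.62], [0, 156.53], [-152.29, 152.29]. Speed limits (degrees/s): [136.94, 136.94, 159.86, 180, 180, 180].

INTERFACE

Orientations are given as a 3x3 rotation matrix whose columns are the frame's x, y, z axes.
In Python, from station import bot gives the robot as it stands.
- The arm moves only by the tool servo_tool, never from a script. Its argument "deltas" is a list of rows, each an object with "delta_rot": the turn, a rotation vector about the world's x, y, z as a fraction of full scale, a list of three; "slide": the shift along the world's x, y, z as a fraction of full scale, a list of three; "fingers": the gripper's target within -1 to 1 (shut at 1, half-way at 0, fully open at -1). A call has 1 to 5 rows; each row is the pose to reach, as a shift and turn from the pose commanded when the call began; what a row does not reach only later rows make up. Full scale, the value 1, is 400 mm for a shift and 90 degrees for a turn. A row lasts 1/10 s, in which the tool goes at most 50 mm and 8.59 degrees, less where a joint would pass 70% of its speed; a pose out of reach is approached as far as the arm can. A call with a number of a shift or a turn outside -1 to 1 is refused whole. A call with a gripper value outside its range is refused whole. The fingers move at their own pace and stop on an object; "grip_force" is the grip in N (left out, the last holds). Time passes only in rows, so rows that repeat a pose let the fingers close. It gives the time, the measured TCP pose, the force, the opening and the grip force at its end, in the units of the state.
- bot.get_obs(): the state, without advancing time (a new reading comes with each control period).
- bot.capture(name): name is "scene" or "top"; returns the picture (480x640x3 uint8, blue, green, red); there is no depth.
- bot.calibration(name): a dict with "mtx" (3x3 intrinsics, pixels), "k1" (the pictures are not rectified: a ray, as slopes to the right and down, at radius r is drawn at 1 + k1 r^2 times it, then the intrinsics apply), "R" (3x3) and "t" (3): a world point X has camera coordinates R X + t. Camera axes: x right, y down, z forward; pixel columns grow to the right and rows downward; lengths in mm; the calibration is good to about 2 mm. A picture is of the moment at which its call begins. calibration takes no time and is no camera call.
- bot.sign_off(): hands the job in; it is judged then, once.
Trained networks look in the newest picture that a camera, given by its name, has taken for a name from the list of things; names that differ only in an ending like _2 or _b are one class to them, and where a whole thing is asked for, a point or a joint stands for the part that bears it (a point fixed in the world has none). Each returns a list of dicts, best first, with "confidence" (0 to 1); they miss things now and then, are a little off and sometimes report something else, mostly with a low value. They report only what shows in the picture. A call takes as long as a camera call. They do not tell look-alikes from the thing itself.
- bot.trace(target, camera): "pixels" (480x640 bool, what is visible of it) and "at" ([column, row] in pixels, amid what is visible of it).
The state is a dict: "time_s": time; "joints": joint angles; "joint_vel": joint speeds; "tau": joint torques, N m; "tcp_pos": TCP position; "tool_rot": TCP orientation; "ft_force": force on the tool from outside, world axes, zero at the start; "torque": the same for the moment, N m; "opening": finger opening in mm; "grasp_force": force on a finger pad.
Only numpy, scipy, OpenCV 4.12 (cv2) and the standard library are available. Lean on these libraries where they do the work, as an engineer would, in place of code of your own. Each camera call takes 0.05 s, during which the arm holds its last target. There are 200 camera calls.

TASK

The cleaned red ball is waiting in the curved drying track. Push it along the slot to the yellow exit gap until it drops into the shallow seat there, then lift it out and set it down gently in the empty red-ringed socket of the black trackball.

Things in the scene. Friction and masses are not known exactly. Their poses are not given: they have to be found in the camera images.
- ball_center (a point): Centre of the glossy red ball, 55 mm in diameter, about 140 g, polished and slippery (friction about 0.25), free to roll. It starts in the straight part of the track (track y 105 to 165 mm), centre 42.5 mm above the bench, its top showing through the slot. Its orientation means nothing.
- track: Fixed J-shaped track, floor 15 mm up; walls 62 mm apart inside, 74 outside; white lips 63 to 67 mm up hold the ball down but leave a 40 mm slot for shut fingers. Origin: on the bench under the exit centre; z up. Centreline: 40 mm along +x, quarter circle of radius 100 mm (centre x 40, y 100) turning to +y, then straight at x 140 from y 100 to an end wall at y 245. The ball travels it in reverse.
- track_exit (a point): Ball centre when it rests in the exit gap, 38 mm above the bench; axes as track, the ball arrives along -x. The seat is a 28 mm hole in a yellow tongue (44 mm wide, top 15 mm up), the ball sinks 4 mm into it; a yellow stop stands 33 mm beyond. Walls and lips end 34 mm before this point: here the ball is free above and on its +y and -y sides, fingers can reach past the tongue.
- dark_trackball_seat (a point): Ball centre when seated in the black trackball, 62 mm above the bench. Fixed black box 100 x 120 x 30 mm with grey keys; in its middle a red ring, 38 mm inside, 48 mm outside, rim 42 mm above the bench: the ball rests on it and centres itself. z up. A white trackball alike, with a blue ring, is not meant; the two may stand in either place.
There are look-alikes about, which are no part of the job. Of the things shaped like the part that bears ball_center, the red one is meant.

How it is judged:
By the outcome, as a careful person would: the job done as asked, in the order asked, and still so for the second after the job is handed in, with the robot touching nothing.
It also fails if it takes over 64 s, if anything falls off the work surface, if the arm or the gripper's body presses on something with over 40 N, if the wrist force passes 120 N, or if a joint passes its speed limit or range.

## Working session

There is one attempt and no reset: what is moved stays moved. The work goes in short steps, Python scripts to look and compute and a tool call to move; the robot and the scene stay as the last step left them, time stands still between calls to the robot, and variables do not carry over. Pictures are saved under pics/ and viewed, at most 13 in all, crops included, and the job is handed in when it is done.

Besides the shell and the picture viewer there is one more tool, called after "Emit:" by a JSON object that holds its "fn" and its "kwargs", one argument or row to a line. servo_tool: Moves the arm, as the interface text tells. Its arguments: {"type":"object","properties":{"deltas":{"type":"array"},"grip_force":{"type":"number"}},"required":["deltas"]}

```bash
mkdir -p pics; ls
python3 - <<'E'
from station import bot
import cv2
for n in("scene","top"):
    cv2.imwrite(f"pics/{n}0.png",bot.capture(n))
    c=bot.calibration(n);print(n,c)
    for t in("ball_center","track","track_exit","dark_trackball_seat"):
        try:
            for d in bot.trace(t,n):print(t,round(d["confidence"],2),d["at"],d["pixels"].sum())
        except Exception as e:print(t,e)
print(bot.get_obs())
E
```

```text
pics
scene {'mtx': array([[513.29340764,   0.        , 319.32864416],
       [  0.        , 513.29340764, 232.22495023],
       [  0.        ,   0.        ,   1.        ]]), 'k1': -0.14277053439330853, 'R': array([[ 0.834519  ,  0.55097193, -0.00282461],
       [ 0.40379511, -0.61507234, -0.67722634],
       [-0.37487004,  0.56401768, -0.73576933]]), 't': array([-418.75545675, -192.10120548, 1209.62344512])}
ball_center 0.89 [399.4, 165.6] 376
ball_center 0.83 [451.1, 183.8] 500
ball_center 0.67 [359.9, 145.1] 434
track 0.64 [374.4, 196.1] 6236
track_exit 0.94 [371.1, 198.0] 6190
dark_trackball_seat 0.7 [156.2, 344.6] 4215
top {'mtx': array([[602.50255501,   0.        , 317.6740565 ],
       [  0.        , 602.50255501, 238.2800536 ],
       [  0.        ,   0.        ,   1.        ]]), 'k1': -0.07180431145472081, 'R': array([[-0.02869552, -0.99953493, -0.01031924],
       [-0.99130785,  0.02978233, -0.1281474 ],
       [ 0.12839513,  0.00655229, -0.99170145]]), 't': array([ -36.07716587,  535.5390674 , 1047.04879857])}
ball_center 0.83 [156.5, 223.8] 623
ball_center 0.72 [140.5, 294
[... 252 characters left out ...]
04,
        8.72618348e+01, -4.89161663e+00]), 'joint_vel': array([ 0.02779531, -0.05572029, -0.14393665, -0.05888796, -0.02471281,
        0.082919  ]), 'tau': array([-7.72402691e-04, -5.68714428e+01, -5.00362301e+01, -2.04303215e-04,
        3.05101974e-03,  5.02237765e-05]), 'tcp_pos': array([163.94487836, 577.15784905, 404.6737993 ]), 'tool_rot': array([[-9.61927353e-01,  2.73305265e-01, -1.27538857e-05],
       [ 2.73305265e-01,  9.61927352e-01, -4.66112452e-05],
       [-4.70787247e-07, -4.83223358e-05, -9.99999999e-01]]), 'ft_force': array([-0.57976   , -0.33057273, -0.09817424]), 'torque': array([-0.02907197,  0.02677103,  0.03067142]), 'grasp_force': 0.0, 'opening': 85.397578975386}
```

View pics/scene0.png

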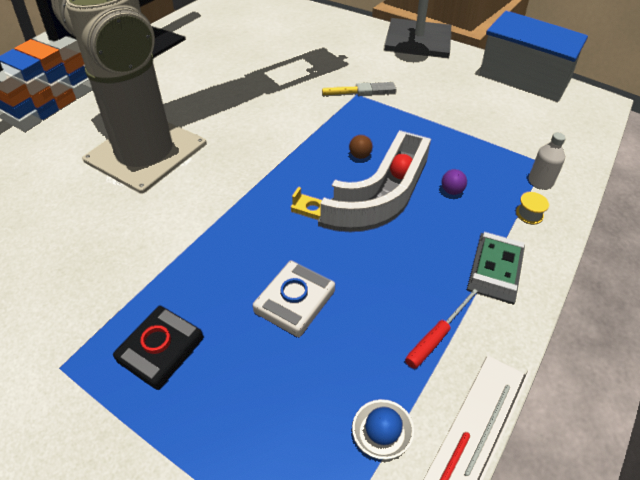

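View pics/top0.png

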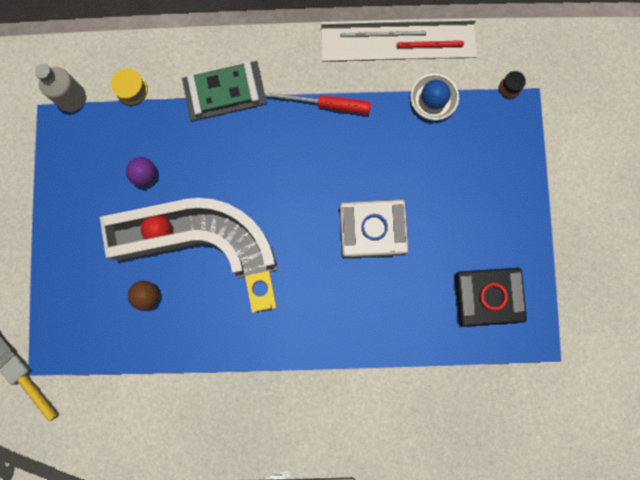

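The scene picture shows the red ball in the track at (400,166), the yellow exit at (310,205), the black red-ringed trackball at (156,339) and the white one at (294,290). In the top picture these are at (156,228), (261,289), (494,296) and (374,227).

```bash
cat > h.py <<'E'
from station import bot
import numpy as np, cv2
from scipy.optimize import minimize
def proj(X,n):
    c=bot.calibration(n);p=np.atleast_2d(X)@np.array(c["R"]).T+c["t"];s=p[:,:2]/p[:,2:]
    s=s*(1+c["k1"]*(s**2).sum(1,keepdims=True));return s@c["mtx"][:2,:2].T+c["mtx"][:2,2]
def back(uv,z,n):
    c=bot.calibration(n);d=(np.array(uv)-c["mtx"][:2,2])/c["mtx"][0,0];s=d.copy()
    for _ in range(20): s=d/(1+c["k1"]*(s@s))
    R=np.array(c["R"]);o=-R.T@c["t"];r=R.T@np.r_[s,1];return o+r*(z-o[2])/r[2]
def w(P,q):
    a=np.radians(q[2]);P=np.array(P,float);o=P.copy()
    o[:,0]=np.cos(a)*P[:,0]-np.sin(a)*P[:,1]+q[0];o[:,1]=np.sin(a)*P[:,0]+np.cos(a)*P[:,1]+q[1];return o
def cl(off,x0=34,y1=245):
    th=np.radians(np.linspace(-90,0,19));r=100+off
    return [(x0,-off)]+[(40+r*np.cos(t),100+r*np.sin(t)) for t in th]+[(140+off,y1)]
def red(n):
    h=cv2.cvtColor(bot.capture(n),cv2.COLOR_BGR2HSV);return ((h[...,0]<8)|(h[...,0]>172))&(h[...,1]>150)&(h[...,2]>90)
E
cat > fit.py <<'E'
from h import *
import sys
M={}
for n in("scene","top"):
    bot.capture(n);M[n]=[d["pixels"] for d in bot.trace("track_exit",n)][0]
    for b in bot.trace("ball_center",n):
        if (red(n)&b["pixels"]).sum()>.5*b["pixels"].sum(): M[n]=M[n]|b["pixels"];print(n,"ball",back(b["at"],55,n).round(1))
    for b in bot.trace("dark_trackball_seat",n):
        m=red(n)&cv2.dilate(b["pixels"].astype(np.uint8),np.ones((9,9))).astype(bool)
        r,c=np.nonzero(m);(e,ax,an)=cv2.fitEllipse(np.c_[c,r].astype(np.float32)); print(n,"ring",m.sum(),back([c.mean(),r.mean()],42,n).round(1),back(cv2.minAreaRect(np.c_[c,r].astype(np.float32))[0],42,n).round(1))
J=np.array(cl(37,34,251)+cl(-37,34,251)[::-1]);T=np.array([(36,-22),(36,22),(-37,22),(-37,-22)])
def sil(q,n):
    im=np.zeros((480*2,640*2),np.uint8)
    for P,z in((J,67),(T,15)):
        for a,b in zip(P,np.roll(P,-1,0)):
            s=proj(w([(*a,0),(*b,0),(*b,z),(*a,z)],q),n);cv2.fillConvexPoly(im,cv2.convexHull(((s*2+.5)*16).round().astype(np.int32)),255,shift=4)
        s=proj(w(np.c_[P,np.full(len(P),z)],q),n);cv2.fillPoly(im,[((s*2+.5)*16).round().astype(np.int32)],255,shift=4)
    return cv2.resize(im,(640,480),interpolation=cv2.INTER_AREA)/255
cost=lambda q,N:sum(abs(sil(q,n)-M[n]).sum() for n in N)
e=back([260,289],15,"top");q0=[e[0],e[1],12]
for N in(("top",),("scene",),("top","scene")):
    r=minimize(cost,q0,args=(N,),method="Nelder-Mead",options=dict(initial_simplex=[q0,[q0[0]+10,q0[1],12],[q0[0],q0[1]+10,12],[q0[0],q0[1],18]]))
    print(N,r.x.round(2),r.fun,[M[n].sum() for n in N])
print("hole",e)
im=[]
for n in("scene","top"):
    i=bot.capture(n)
    for P in(cl(20),cl(-20),cl(37),cl(-37)):
        cv2.polylines(i,[proj(w(np.c_[P,np.full(len(P),67)],r.x),n).round().astype(int)],0,(0,255,0))
    cv2.circle(i,tuple(proj(w([(0,0,15)],r.x),n)[0].round().astype(int)),2,(255,0,255),-1)
    i=i[120:240,270:470] if n=="scene" else i[180:330,85:285]
    im.append(cv2.resize(i,None,fx=2,fy=2,interpolation=cv2.INTER_CUBIC))
cv2.imwrite("pics/fit.png",np.vstack(im))
E
python3 fit.py
```

```text
scene ball [561.7 219.8  55. ]
scene ring 355 [ 421.  -362.6   42. ] [ 421.4 -362.2   42. ]
top ball [563.7 235.5  55. ]
top ring 279 [ 421.1 -360.    42. ] [ 421.1 -359.4   42. ]Traceback (most recent call last):
  File "fit.py", line 22, in <module>
    r=minimize(cost,q0,args=(N,),method="Nelder-Mead",options=dict(initial_simplex=[q0,[q0[0]+10,q0[1],12],[q0[0],q0[1]+10,12],[q0[0],q0[1],18]]))
    res = _minimize_neldermead(fun, x0, args, callback, bounds=bounds,
                               **options)
    fxr = func(xr)
    fx = function(np.copy(x), *(wrapper_args + args))
  File "fit.py", line 19, in <lambda>
    cost=lambda q,N:sum(abs(sil(q,n)-M[n]).sum() for n in N)
                    ~~~^^^^^^^^^^^^^^^^^^^^^^^^^^^^^^^^^^^^^
  File "fit.py", line 19, in <genexpr>
    cost=lambda q,N:sum(abs(sil(q,n)-M[n]).sum() for n in N)
                            ~~~^^^^^
  File "fit.py", line 16, in sil
    s=proj(w([(*a,0),(*b,0),(*b,z),(*a,z)],q),n);cv2.fillConvexPoly(im,cv2.convexHull(((s*2+.5)*16).round().astype(np.int32)),255,shift=4)
  File "h.py", line 5, in proj
    c=bot.calibration(n);p=np.atleast_2d(X)@np.array(c["R"]).T+c["t"];s=p[:,:2]/p[:,2:]
ValueError: time passes only in moves, steps and waits
```

```bash
sed -i 's/bot.calibration(n)/CAL[n]/; s/^def proj/CAL={n:bot.calibration(n) for n in("scene","top")}\ndef proj/' h.py; python3 fit.py; python3 -c "
from station import bot;print(bot.get_obs()['time_s'])"
```

```text
scene ball [554.7 219.9  55. ]
scene ring 355 [ 421.1 -362.6   42. ] [ 420.7 -363.2   42. ]
top ball [561.8 234.4  55. ]
top ring 278 [ 421.1 -359.8   42. ] [ 421.1 -359.4   42. ]
('top',) [447.49  56.13   9.45] 395.7058823529412 [np.int64(9247)]
('scene',) [446.05  55.41   9.65] 346.8235294117647 [np.int64(6455)]
('top', 'scene') [447.3   56.18   9.48] 825.2901960784313 [np.int64(9247), np.int64(6455)]
hole [447.29209236  55.41684338  15.        ]
2.2
```

View pics/fit.png

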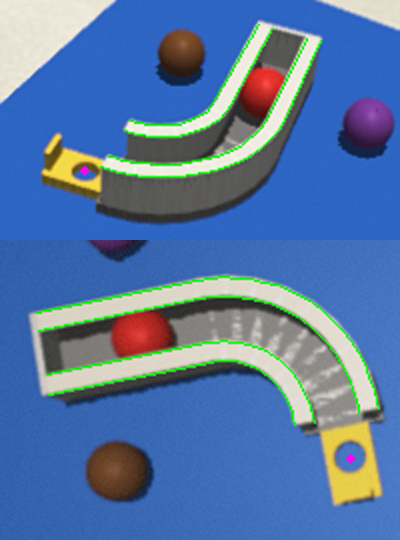

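```bash
cat >> h.py <<'E'
Q=np.array([447,55.9,9.5])
def plan(*targets):
    """targets: (world x,y,z TCP, tool-y angle deg mod 180); prints slide and turn fractions from present pose"""
    o=bot.get_obs();p=o["tcp_pos"];a=np.degrees(np.arctan2(o["tool_rot"][1,1],o["tool_rot"][0,1]))
    print("t",o["time_s"],"tcp",p.round(1),"a",a.round(1),"open",o["opening"].round(1),"F",o["ft_force"].round(1),"j",o["joints"].round(0))
    for x,y,z,b in targets:
        da=(b-a+90)%180-90
        print(((np.array([x,y,z])-p)/400).round(4),round(da/90,3))
def tr(s,z):
    """track arc position s (0 at exit) -> target"""
    L=np.pi*50
    if s<40:P,b=(s,0),0
    elif s<40+L:
        t=(s-40)/100;P,b=(40+100*np.sin(t),100-100*np.cos(t)),np.degrees(t)
    else:P,b=(140,100+s-40-L),90
    X=w([(*P,0)],Q)[0];return X[0],X[1],z,b+Q[2]
E
python3 -c "
from h import *
plan(tr(40+157+113,300),tr(40+157+113,206));print(bot.grip_point_offset)"
```

```text
Traceback (most recent call last):
  File "h.py", line 24, in plan
    print("t",o["time_s"],"tcp",p.round(1),"a",a.round(1),"open",o["opening"].round(1),"F",o["ft_force"].round(1),"j",o["joints"].round(0))
                                                                 ^^^^^^^^^^^^^^^^^^
AttributeError: 'float' object has no attribute 'round'
```

Emit:
{"fn": "servo_tool", "kwargs": {
  "deltas": [
    {"slide":[0.096,-0.0715,-0.025],"delta_rot":[0,0,0.056],"fingers":1},
    {"slide":[0.192,-0.143,-0.05],"delta_rot":[0,0,0.113],"fingers":1},
    {"slide":[0.288,-0.2145,-0.075],"delta_rot":[0,0,0.169],"fingers":1},
    {"slide":[0.384,-0.286,-0.1],"delta_rot":[0,0,0.226],"fingers":1},
    {"slide":[0.48,-0.3575,-0.125],"delta_rot":[0,0,0.282],"fingers":1}
  ],
  "grip_force": 40
}}

```text
time_s: 2.7
tcp_pos: [357.2, 432.9, 354.6]
tool_rot: [[-0.986, -0.169, 0.0], [-0.169, 0.986, 0.0], [-0.001, 0.0, -1.0]]
ft_force: [0.2, 1.0, -0.4]
opening: 12.4
grasp_force: 0.0
```

```bash
python3 -c "
from h import *
plan(tr(40+157+113,300),tr(40+157+113,206))"
```

```text
Traceback (most recent call last):
  File "h.py", line 24, in plan
    print("t",o["time_s"],"tcp",p.round(1),"a",a.round(1),"open",o["opening"].round(1),"F",o["ft_force"].round(1),"j",o["joints"].round(0))
                                                                 ^^^^^^^^^^^^^^^^^^
AttributeError: 'float' object has no attribute 'round'
```

```bash
sed -i 's/o\["opening"\].round(1)/round(o["opening"],1)/' h.py; python3 -c "
from h import *
plan(tr(40+157+113,300),tr(40+157+113,206));print(bot.grip_point_offset)"
```

```text
t 2.7 tcp [357.2 432.9 354.6] a 99.7 open 12.4 F [ 0.2  1.  -0.4] j [ 45.   3.  95.   0.  82. -55.]
[ 0.4819 -0.3596 -0.1364] -0.003
[ 0.4819 -0.3596 -0.3714] -0.003
154.70000000000002
```

Emit:
{"fn": "servo_tool", "kwargs": {
  "deltas": [
    {"slide":[0.096,-0.072,-0.027],"delta_rot":[0,0,0],"fingers":1},
    {"slide":[0.193,-0.144,-0.055],"delta_rot":[0,0,0],"fingers":1},
    {"slide":[0.289,-0.216,-0.082],"delta_rot":[0,0,0],"fingers":1},
    {"slide":[0.386,-0.288,-0.11],"delta_rot":[0,0,-0.003],"fingers":1},
    {"slide":[0.482,-0.36,-0.136],"delta_rot":[0,0,-0.003],"fingers":1}
  ]
}}

```text
time_s: 3.2
tcp_pos: [550.2, 288.7, 299.9]
tool_rot: [[-0.987, -0.161, 0.0], [-0.161, 0.987, 0.0], [-0.0, 0.0, -1.0]]
ft_force: [1.0, 1.0, 0.0]
opening: -0.1
grasp_force: 0.0
```

```bash
python3 -c "
from h import *
plan(tr(40+157+113,300),tr(40+157+113,206))
for n in('scene','top'):
    i=bot.capture(n); i=i[80:230,290:490] if n=='scene' else i[150:300,60:260]
    cv2.imwrite(f'pics/{n}1.png',i)
cv2.imwrite('pics/m1.png',cv2.resize(np.hstack([cv2.imread(f'pics/{n}1.png') for n in('scene','top')]),None,fx=2,fy=2))"
```

```text
t 3.2 tcp [550.2 288.7 299.9] a 99.2 open -0.1 F [1. 1. 0.] j [ 23.  15.  88.   0.  77. -76.]
[-0.0005  0.0008  0.0001] 0.003
[-0.0005  0.0008 -0.2349] 0.003
```

View pics/m1.png

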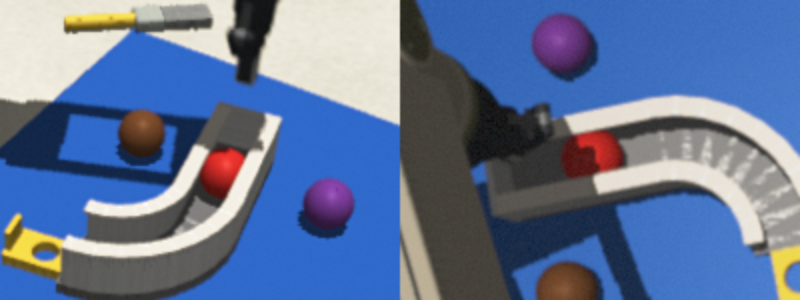

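The fingers (left half, about (250,75)) hang over the slot end behind the ball (222,172), clear of it. Now descending.

Emit:
{"fn": "servo_tool", "kwargs": {
  "deltas": [
    {"slide":[0,0,-0.06],"delta_rot":[0,0,0],"fingers":1},
    {"slide":[0,0.001,-0.12],"delta_rot":[0,0,0.003],"fingers":1},
    {"slide":[0,0.001,-0.18],"delta_rot":[0,0,0.003],"fingers":1},
    {"slide":[0,0.001,-0.235],"delta_rot":[0,0,0.003],"fingers":1}
  ]
}}

```text
time_s: 3.7
tcp_pos: [548.4, 290.8, 205.3]
tool_rot: [[-0.986, -0.166, -0.0], [-0.166, 0.986, 0.0], [0.0, 0.0, -1.0]]
ft_force: [-0.1, -0.4, 0.5]
opening: -0.0
grasp_force: 0.0
```

```bash
python3 -c "
from h import *
plan(*[tr(s,206) for s in (302,294,286,278,270)]);plan(*[tr(s,206) for s in (262,254,246,238,230)])"
```

```text
t 3.7 tcp [548.4 290.8 205.3] a 99.5 open -0.0 F [-0.1 -0.4  0.5] j [ 23.  21.  92.   0.  68. -76.]
[ 0.0072 -0.0241  0.0018] -0.0
[ 0.0105 -0.0439  0.0018] -0.0
[ 0.0138 -0.0636  0.0018] -0.0
[ 0.0171 -0.0833  0.0018] -0.0
[ 0.0204 -0.103   0.0018] -0.0
t 3.7 tcp [548.4 290.8 205.3] a 99.5 open -0.0 F [-0.1 -0.4  0.5] j [ 23.  21.  92.   0.  68. -76.]
[ 0.0237 -0.1228  0.0018] -0.0
[ 0.027  -0.1425  0.0018] -0.0
[ 0.0303 -0.1622  0.0018] -0.0
[ 0.0336 -0.1819  0.0018] -0.0
[ 0.037  -0.2017  0.0018] -0.0
```

Emit:
{"fn": "servo_tool", "kwargs": {
  "deltas": [
    {"slide":[0.006,-0.024,0.001],"delta_rot":[0,0,0],"fingers":1},
    {"slide":[0.009,-0.044,0.001],"delta_rot":[0,0,0],"fingers":1},
    {"slide":[0.012,-0.064,0.001],"delta_rot":[0,0,0],"fingers":1},
    {"slide":[0.016,-0.083,0.001],"delta_rot":[0,0,0],"fingers":1},
    {"slide":[0.019,-0.103,0.001],"delta_rot":[0,0,0],"fingers":1}
  ]
}}

```text
time_s: 4.2
tcp_pos: [557.1, 248.7, 208.2]
tool_rot: [[-0.986, -0.165, 0.002], [-0.165, 0.986, 0.001], [-0.002, 0.0, -1.0]]
ft_force: [0.3, -0.3, 0.8]
opening: 0.2
grasp_force: 0.2
```

```bash
python3 -c "
from h import *
plan(*[tr(s,206) for s in (262,254,246,238,230)])"
```

```text
t 4.2 tcp [557.1 248.7 208.2] a 99.5 open 0.2 F [ 0.3 -0.3  0.8] j [ 19.  19.  94.  -0.  67. -80.]
[ 0.0019 -0.0176 -0.0054] 0.0
[ 0.0052 -0.0373 -0.0054] 0.0
[ 0.0085 -0.057  -0.0054] 0.0
[ 0.0118 -0.0767 -0.0054] 0.0
[ 0.0151 -0.0965 -0.0054] 0.0
```

```bash
python3 -c "
from h import *
c=np.array([556.35,249.37,206.69]);a=99.5;s=270
while s>110:
    print('from',s)
    for k in range(1,6):
        x,y,z,b=tr(s-8*k,206.7);print(((np.array([x,y,z])-c)/400).round(3)[:2],round((b-a)/90,3))
    s-=40;d=((np.array([x,y,z])-c)/400).round(3);c=c+400*d;a+=90*round((b-a)/90,3)
print(c,a)
"
```

```text
from 270
[ 0.004 -0.019] 0.0
[ 0.007 -0.039] 0.0
[ 0.01  -0.059] 0.0
[ 0.014 -0.078] 0.0
[ 0.017 -0.098] 0.0
from 230
[ 0.003 -0.02 ] 0.0
[ 0.007 -0.04 ] 0.0
[ 0.01  -0.059] 0.0
[ 0.013 -0.079] 0.0
[ 0.016 -0.099] -0.045
from 190
[ 0.001 -0.02 ] -0.051
[ 0.   -0.04] -0.102
[-0.002 -0.06 ] -0.153
[-0.005 -0.079] -0.204
[-0.011 -0.099] -0.255
from 150
[-0.006 -0.018] -0.051
[-0.015 -0.037] -0.102
[-0.024 -0.054] -0.153
[-0.035 -0.071] -0.203
[-0.048 -0.087] -0.254
[545.95  96.17 206.69] 49.64
```

Emit:
{"fn": "servo_tool", "kwargs": {
  "deltas": [
    {"slide":[0.004,-0.019,0],"delta_rot":[0,0,0],"fingers":1},
    {"slide":[0.007,-0.039,0],"delta_rot":[0,0,0],"fingers":1},
    {"slide":[0.01,-0.059,0],"delta_rot":[0,0,0],"fingers":1},
    {"slide":[0.014,-0.078,0],"delta_rot":[0,0,0],"fingers":1},
    {"slide":[0.017,-0.098,0],"delta_rot":[0,0,0],"fingers":1}
  ]
}}

```text
time_s: 4.7
tcp_pos: [563.2, 209.5, 206.6]
tool_rot: [[-0.986, -0.165, -0.0], [-0.165, 0.986, 0.0], [0.0, 0.0, -1.0]]
ft_force: [0.6, 0.3, 0.7]
opening: -0.1
grasp_force: 0.1
```

```bash
python3 -c "
from h import *
plan()
for n in('scene','top'):
    i=bot.capture(n); i=i[80:230,290:490] if n=='scene' else i[170:320,100:300]
    cv2.imwrite(f'pics/{n}1.png',i)
cv2.imwrite('pics/m2.png',cv2.resize(np.hstack([cv2.imread(f'pics/{n}1.png') for n in('scene','top')]),None,fx=2,fy=2))"
```

```text
t 4.7 tcp [563.2 209.5 206.6] a 99.5 open -0.1 F [0.6 0.3 0.7] j [ 16.  18.  95.   0.  67. -84.]
```

View pics/m2.png

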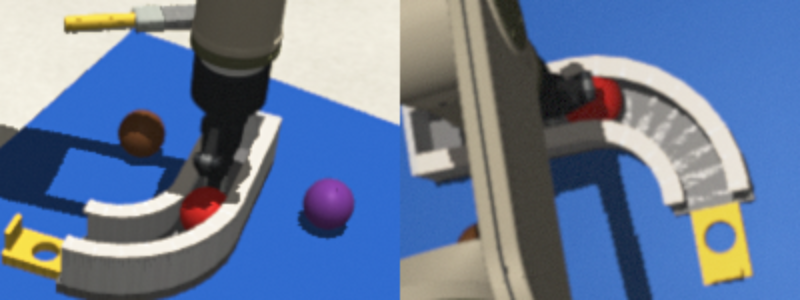

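The ball is being pushed: it now sits at the start of the curve, (205,208) left and (607,98) right, right ahead of the fingers. Continuing.

Emit:
{"fn": "servo_tool", "kwargs": {
  "deltas": [
    {"slide":[0.003,-0.02,0],"delta_rot":[0,0,0],"fingers":1},
    {"slide":[0.007,-0.04,0],"delta_rot":[0,0,0],"fingers":1},
    {"slide":[0.01,-0.059,0],"delta_rot":[0,0,0],"fingers":1},
    {"slide":[0.013,-0.079,0],"delta_rot":[0,0,0],"fingers":1},
    {"slide":[0.016,-0.099,0],"delta_rot":[0,0,-0.045],"fingers":1}
  ]
}}

```text
time_s: 5.3
tcp_pos: [569.5, 170.8, 207.0]
tool_rot: [[-0.995, -0.095, -0.0], [-0.095, 0.995, 0.002], [0.0, 0.002, -1.0]]
ft_force: [-6.1, 16.2, 4.5]
opening: -0.1
grasp_force: 8.8
```

Emit:
{"fn": "servo_tool", "kwargs": {
  "deltas": [
    {"slide":[0.001,-0.02,0],"delta_rot":[0,0,-0.051],"fingers":1},
    {"slide":[0,-0.04,0],"delta_rot":[0,0,-0.102],"fingers":1},
    {"slide":[-0.002,-0.06,0],"delta_rot":[0,0,-0.153],"fingers":1},
    {"slide":[-0.005,-0.079,0],"delta_rot":[0,0,-0.204],"fingers":1},
    {"slide":[-0.011,-0.099,0],"delta_rot":[0,0,-0.255],"fingers":1}
  ]
}}

```text
time_s: 5.8
tcp_pos: [565.9, 133.9, 208.6]
tool_rot: [[-0.953, 0.303, 0.004], [0.303, 0.953, 0.008], [-0.001, 0.008, -1.0]]
ft_force: [-0.4, 27.2, 8.9]
opening: -0.2
grasp_force: 12.9
```

```bash
python3 -c "
from h import *
plan(tr(150,206.7))
for n in('scene','top'):
    i=bot.capture(n); i=i[80:230,290:490] if n=='scene' else i[170:320,100:300]
    cv2.imwrite(f'pics/{n}1.png',i)
cv2.imwrite('pics/m3.png',cv2.resize(np.hstack([cv2.imread(f'pics/{n}1.png') for n in('scene','top')]),None,fx=2,fy=2))"
```

```text
t 5.8 tcp [565.9 133.9 208.6] a 72.4 open -0.2 F [-0.4 27.2  8.9] j [  8.  15.  98.   0.  66. -64.]
[-0.0014 -0.0069 -0.0048] 0.002
```

View pics/m3.png

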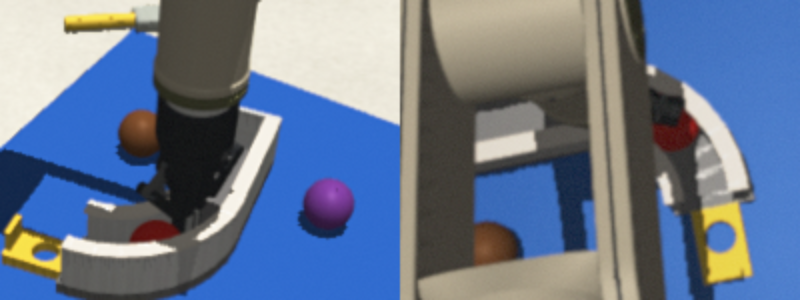

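```bash
cat >> h.py <<'E'
def ball(n="top",z=46):
    m=red(n);m[:, :100]=0
    k,l,st,ce=cv2.connectedComponentsWithStats(m.astype(np.uint8))
    for i in range(1,k):
        if st[i,4]<30: continue
        X=back(ce[i],z,n); d=X[:2]-Q[:2];a=np.radians(Q[2]);t=np.array([[np.cos(a),np.sin(a)],[-np.sin(a),np.cos(a)]])@d
        print(n,st[i],X.round(1),"track",t.round(1),"s",round(40+100*np.arctan2(t[0]-40,100-t[1]),1),"r",round(np.hypot(t[0]-40,100-t[1]),1))
E
python3 -c "
from h import *
ball();ball('scene')
c=np.array([545.95,96.17]);
print(tr(150,0),tr(110,0))"
```

```text
top [398  41  65   7 307] [ 892.3 -270.9   46. ] track [ 385.2 -395.8] s 100.8 r 604.1
top [318  96  53  18 617] [ 779.2 -108.    46. ] track [ 300.6 -216.5] s 108.9 r 410.0
top [244 230   6  10  33] [543.9  75.   46. ] track [98.7  2.8] s 94.3 r 113.6
top [480 283  28  27 285] [ 420.9 -359.    46. ] track [ -94.2 -404.9] s 14.0 r 522.4
scene [357 193  19   8  78] [541.7 108.6  46. ] track [102.1  36.3] s 117.3 r 89.0
scene [406 321  44  46 772] [ 793.8 -129.7   46. ] track [ 311.4 -240.3] s 107.3 r 435.3
scene [140 325  30  29 386] [ 423.9 -364.1   46. ] track [ -92.1 -410.4] s 14.7 r 527.2
scene [440 433  30  47 361] [ 907.2 -272.4   46. ] track [ 399.7 -399.8] s 102.4 r 615.8
(np.float64(565.3316575835796), np.float64(131.10209615098768), 0, np.float64(72.52535746439057)) (np.float64(546.1084635804914), np.float64(96.32783940462527), 0, np.float64(49.60704565915762))
```

Emit:
{"fn": "servo_tool", "kwargs": {
  "deltas": [
    {"slide":[-0.006,-0.018,0],"delta_rot":[0,0,-0.051],"fingers":1},
    {"slide":[-0.015,-0.037,0],"delta_rot":[0,0,-0.102],"fingers":1}
  ]
}}

```text
time_s: 6.2
tcp_pos: [560.5, 118.2, 208.8]
tool_rot: [[-0.892, 0.451, 0.005], [0.451, 0.892, 0.006], [-0.002, 0.007, -1.0]]
ft_force: [4.5, 27.7, 9.6]
opening: 0.1
grasp_force: 14.5
```

Emit:
{"fn": "servo_tool", "kwargs": {
  "deltas": [
    {"slide":[-0.009,-0.017,0],"delta_rot":[0,0,-0.051],"fingers":1},
    {"slide":[-0.02,-0.034,0],"delta_rot":[0,0,-0.101],"fingers":1},
    {"slide":[-0.033,-0.05,0],"delta_rot":[0,0,-0.152],"fingers":1}
  ]
}}

```text
time_s: 6.5
tcp_pos: [548.6, 98.5, 210.2]
tool_rot: [[-0.76, 0.65, 0.01], [0.65, 0.76, 0.007], [-0.003, 0.012, -1.0]]
ft_force: [8.1, 20.6, 6.9]
opening: -0.1
grasp_force: 11.1
```

```bash
python3 -c "
from h import *
plan(tr(110,206.7));ball()
c=np.array([545.95,96.17,206.7]);a=49.64;s=110
while s>43:
    print('from',s)
    for k in range(1,6):
        x,y,z,b=tr(s-6*k,206.7);print(s-6*k,((np.array([x,y,z])-c)/400).round(3)[:2],round((b-a)/90,3))
    s-=30;d=((np.array([x,y,z])-c)/400).round(3);c=c+400*d;a+=90*round((b-a)/90,3)
"
```

```text
t 6.5 tcp [548.6  98.5 210.2] a 49.5 open -0.1 F [ 8.1 20.6  6.9] j [  5.  11. 103.   0.  66. -45.]
[-0.0063 -0.0055 -0.0088] 0.001
top [398  41  65   7 307] [ 892.3 -270.9   46. ] track [ 385.2 -395.8] s 100.8 r 604.1
top [318  96  53  18 617] [ 779.3 -108.1   46. ] track [ 300.6 -216.6] s 108.9 r 410.1
top [480 283  28  27 281] [ 421.  -358.9   46. ] track [ -94.1 -404.8] s 14.0 r 522.3
from 110
104 [-0.01  -0.011] -0.039
98 [-0.02  -0.021] -0.077
92 [-0.032 -0.031] -0.115
86 [-0.044 -0.04 ] -0.153
80 [-0.056 -0.049] -0.191
from 80
74 [-0.013 -0.007] -0.039
68 [-0.026 -0.014] -0.077
62 [-0.04 -0.02] -0.115
56 [-0.054 -0.025] -0.153
50 [-0.068 -0.03 ] -0.191
from 50
44 [-0.015 -0.003] -0.039
38 [-0.03  -0.006] -0.064
32 [-0.044 -0.008] -0.064
26 [-0.059 -0.011] -0.064
20 [-0.074 -0.013] -0.064
```

Emit:
{"fn": "servo_tool", "kwargs": {
  "deltas": [
    {"slide":[-0.01,-0.011,-0.004],"delta_rot":[0,0,-0.039],"fingers":1},
    {"slide":[-0.02,-0.021,-0.004],"delta_rot":[0,0,-0.077],"fingers":1},
    {"slide":[-0.032,-0.031,-0.004],"delta_rot":[0,0,-0.115],"fingers":1},
    {"slide":[-0.044,-0.04,-0.004],"delta_rot":[0,0,-0.153],"fingers":1},
    {"slide":[-0.056,-0.049,-0.004],"delta_rot":[0,0,-0.191],"fingers":1}
  ]
}}

```text
time_s: 7.05
tcp_pos: [527.0, 78.1, 209.1]
tool_rot: [[-0.535, 0.845, 0.012], [0.845, 0.535, 0.004], [-0.003, 0.013, -1.0]]
ft_force: [11.2, 12.2, 8.1]
opening: 0.1
grasp_force: 8.7
```

Emit:
{"fn": "servo_tool", "kwargs": {
  "deltas": [
    {"slide":[-0.006,-0.003,0],"delta_rot":[0,0,-0.019],"fingers":1},
    {"slide":[-0.013,-0.007,0],"delta_rot":[0,0,-0.039],"fingers":1},
    {"slide":[-0.019,-0.011,0],"delta_rot":[0,0,-0.058],"fingers":1},
    {"slide":[-0.026,-0.014,0],"delta_rot":[0,0,-0.077],"fingers":1}
  ]
}}

```text
time_s: 7.45
tcp_pos: [515.1, 71.0, 207.6]
tool_rot: [[-0.43, 0.903, 0.007], [0.903, 0.43, 0.001], [-0.002, 0.006, -1.0]]
ft_force: [-0.3, 0.7, 0.1]
opening: 0.4
grasp_force: 0.0
```

```bash
python3 -c "
from h import *
plan(tr(68,206));ball('scene')
for n in('scene','top'):
    i=bot.capture(n); i=i[80:230,250:450] if n=='scene' else i[200:350,140:340]
    cv2.imwrite(f'pics/{n}1.png',i)
cv2.imwrite('pics/m4.png',cv2.resize(np.hstack([cv2.imread(f'pics/{n}1.png') for n in('scene','top')]),None,fx=2,fy=2))"
```

```text
t 7.45 tcp [515.1  71.  207.6] a 25.5 open 0.4 F [-0.3  0.7  0.1] j [  2.   6. 109.   0.  65. -23.]
[-0.0051 -0.0004 -0.004 ] 0.001
scene [315 190  20  18 144] [469.5  61.2  46. ] track [23.   1.5] s 22.9 r 100.0
scene [406 321  44  46 771] [ 793.8 -129.6   46. ] track [ 311.5 -240.2] s 107.3 r 435.3
scene [140 325  30  29 387] [ 423.9 -364.1   46. ] track [ -92.1 -410.5] s 14.7 r 527.3
scene [440 433  30  47 359] [ 907.2 -272.4   46. ] track [ 399.7 -399.8] s 102.4 r 615.8
```

View pics/m4.png

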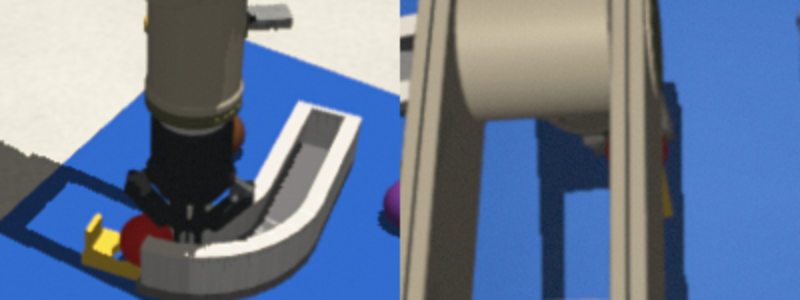

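The ball is at the yellow tongue, (140,240) left, near the seat but partly hidden. Keep pushing slowly.

Emit:
{"fn": "servo_tool", "kwargs": {
  "deltas": [
    {"slide":[-0.01,-0.004,0],"delta_rot":[0,0,-0.025],"fingers":1},
    {"slide":[-0.019,-0.008,0],"delta_rot":[0,0,-0.05],"fingers":1},
    {"slide":[-0.028,-0.011,0],"delta_rot":[0,0,-0.076],"fingers":1},
    {"slide":[-0.034,-0.013,0],"delta_rot":[0,0,-0.1],"fingers":1},
    {"slide":[-0.04,-0.015,0],"delta_rot":[0,0,-0.12],"fingers":1}
  ]
}}

```text
time_s: 8.1
tcp_pos: [496.6, 64.6, 204.4]
tool_rot: [[-0.253, 0.967, -0.002], [0.967, 0.253, -0.0], [0.0, -0.002, -1.0]]
ft_force: [0.3, -0.8, -0.4]
opening: 0.1
grasp_force: 0.0
```

```bash
python3 -c "
from h import *
plan(tr(50,206),tr(47,206),tr(44,206));ball('scene')"
```

```text
t 8.1 tcp [496.6  64.6 204.4] a 14.7 open 0.1 F [ 0.3 -0.8 -0.4] j [  2.   4. 111.  -0.  65. -13.]
[-0.001   0.0001  0.0039] 0.006
[-0.0083 -0.0018  0.0039] -0.013
[-0.0156 -0.0034  0.0039] -0.032
scene [303 187  19  20 274] [450.5  50.6  46. ] track [ 2.6 -5.8] s 6.0 r 112.2
scene [406 321  44  47 773] [ 793.9 -129.8   46. ] track [ 311.5 -240.4] s 107.3 r 435.4
scene [140 325  30  29 388] [ 423.8 -364.1   46. ] track [ -92.2 -410.4] s 14.7 r 527.2
scene [440 433  30  47 360] [ 907.2 -272.5   46. ] track [ 399.7 -399.9] s 102.4 r 615.8
```

Emit:
{"fn": "servo_tool", "kwargs": {
  "deltas": [
    {"slide":[-0.004,-0.001,0.002],"delta_rot":[0,0,-0.01],"fingers":1},
    {"slide":[-0.008,-0.002,0.002],"delta_rot":[0,0,-0.02],"fingers":1},
    {"slide":[-0.012,-0.003,0.002],"delta_rot":[0,0,-0.03],"fingers":1},
    {"slide":[-0.015,-0.003,0.002],"delta_rot":[0,0,-0.032],"fingers":1}
  ]
}}

```text
time_s: 8.55
tcp_pos: [491.0, 63.7, 205.9]
tool_rot: [[-0.205, 0.979, -0.0], [0.979, 0.205, -0.0], [-0.0, -0.0, -1.0]]
ft_force: [-0.0, -0.3, 0.4]
opening: 0.1
grasp_force: 0.0
```

Emit:
{"fn": "servo_tool", "kwargs": {
  "deltas": [
    {"slide":[0.01,0.002,0.08],"delta_rot":[0,0,0],"fingers":1},
    {"slide":[0.01,0.002,0.2],"delta_rot":[0,0,0],"fingers":1},
    {"slide":[0.08,0,0.3],"delta_rot":[0,0,0.09],"fingers":1},
    {"slide":[0.16,0,0.36],"delta_rot":[0,0,0.18],"fingers":1},
    {"slide":[0.24,0,0.38],"delta_rot":[0,0,0.27],"fingers":1}
  ]
}}

```text
time_s: 9.05
tcp_pos: [589.1, 63.9, 362.7]
tool_rot: [[-0.595, 0.804, 0.007], [0.804, 0.595, 0.0], [-0.004, 0.006, -1.0]]
ft_force: [1.5, -0.8, -0.2]
opening: -0.2
grasp_force: 0.0
```

```bash
python3 -c "
from h import *
plan();ball('scene');print('expect',proj(w([(0,0,38)],Q),'scene'),proj(w([(0,0,38)],Q),'top'));ball('top',42)
for n in('scene','top'):
    i=bot.capture(n); i=i[80:230,250:450] if n=='scene' else i[200:350,140:340]
    cv2.imwrite(f'pics/{n}1.png',i)
cv2.imwrite('pics/m5.png',cv2.resize(np.hstack([cv2.imread(f'pics/{n}1.png') for n in('scene','top')]),None,fx=2,fy=2))"
```

```text
t 9.05 tcp [589.1  63.9 362.7] a 36.5 open -0.2 F [ 1.5 -0.8 -0.2] j [  1.   7.  90.  -0.  82. -35.]
scene [299 184  26  24 401] [448.1  56.   46. ] track [ 1.2 -0.1] s 3.0 r 107.4
scene [406 321  44  46 770] [ 793.9 -129.6   46. ] track [ 311.5 -240.2] s 107.3 r 435.3
scene [140 325  30  29 387] [ 423.7 -364.1   46. ] track [ -92.3 -410.4] s 14.6 r 527.3
scene [440 433  30  47 359] [ 907.2 -272.4   46. ] track [ 399.7 -399.8] s 102.4 r 615.8
expect [[311.9539515  197.04163971]] [[258.36569854 288.59348167]]
top [398  41  65   7 306] [ 894.1 -271.5   42. ] track [ 387.  -396.7] s 101.0 r 605.9
top [318  96  53  18 616] [ 780.7 -108.3   42. ] track [ 302.1 -217. ] s 109.1 r 411.3
top [266 276   4  23  74] [447.6  39.7  42. ] track [ -2. -16.] s 5.2 r 123.4
top [480 283  28  27 281] [ 421.2 -359.8   42. ] track [ -94.1 -405.7] s 14.1 r 523.2
```

View pics/m5.png

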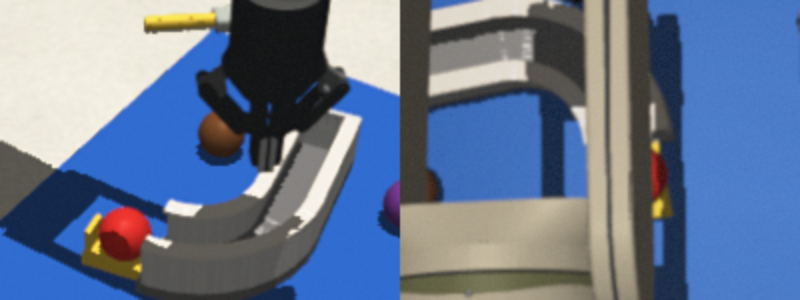

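The ball sits in the seat: its centre is at about (312,196) in the full scene picture and a seated ball is expected at (312,197). Next I turn and open above it.

Emit:
{"fn": "servo_tool", "kwargs": {
  "deltas": [
    {"slide":[-0.07,-0.004,0],"delta_rot":[0,0,0.09],"fingers":-1},
    {"slide":[-0.14,-0.008,0],"delta_rot":[0,0,0.18],"fingers":-1},
    {"slide":[-0.21,-0.012,-0.02],"delta_rot":[0,0,0.27],"fingers":-1},
    {"slide":[-0.28,-0.016,-0.04],"delta_rot":[0,0,0.36],"fingers":-1},
    {"slide":[-0.355,-0.02,-0.06],"delta_rot":[0,0,0.45],"fingers":-1}
  ]
}}

```text
time_s: 9.75
tcp_pos: [442.9, 55.8, 332.5]
tool_rot: [[-0.974, 0.226, -0.001], [0.226, 0.974, 0.0], [0.001, -0.0, -1.0]]
ft_force: [0.1, 0.8, 1.2]
opening: 72.4
grasp_force: 0.0
```

```bash
python3 -c "
from h import *
plan((447.2,55.9,300,99.5))"
```

```text
t 9.75 tcp [442.9  55.8 332.5] a 76.9 open 72.4 F [0.1 0.8 1.2] j [  1. -14. 114.   0.  81. -76.]
[ 0.0107  0.0002 -0.0813] 0.251
```

Emit:
{"fn": "servo_tool", "kwargs": {
  "deltas": [
    {"slide":[0.005,0,-0.02],"delta_rot":[0,0,0.09],"fingers":-1},
    {"slide":[0.01,0,-0.04],"delta_rot":[0,0,0.18],"fingers":-1},
    {"slide":[0.01,0,-0.081],"delta_rot":[0,0,0.251],"fingers":-1},
    {"slide":[0.01,0,-0.081],"delta_rot":[0,0,0.251],"fingers":-1},
    {"slide":[0.01,0,-0.081],"delta_rot":[0,0,0.251],"fingers":-1}
  ]
}}

```text
time_s: 10.25
tcp_pos: [448.2, 55.8, 300.9]
tool_rot: [[-0.988, -0.157, -0.002], [-0.157, 0.988, -0.0], [0.002, 0.0, -1.0]]
ft_force: [0.0, 0.7, 0.3]
opening: 85.1
grasp_force: 0.0
```

```bash
python3 -c "
from h import *
plan((447.2,55.9,188,99.5));print('expect',proj(w([(0,0,38)],Q),'scene'));ball('scene')"
```

```text
t 10.25 tcp [448.2  55.8 300.9] a 99.0 open 85.1 F [0.  0.7 0.3] j [  1. -12. 115.   0.  77. -98.]
[-2.500e-03  2.000e-04 -2.823e-01] 0.005
expect [[311.9539515  197.04163971]]
scene [303 186  23  22 308] [452.7  50.5  46. ] track [ 4.7 -6.2] s 7.9 r 111.9
scene [406 321  44  46 769] [ 793.9 -129.6   46. ] track [ 311.5 -240.2] s 107.4 r 435.2
scene [140 325  30  29 386] [ 423.9 -364.1   46. ] track [ -92.1 -410.4] s 14.7 r 527.2
scene [440 433  30  47 360] [ 907.2 -272.5   46. ] track [ 399.7 -399.9] s 102.4 r 615.8
```

Emit:
{"fn": "servo_tool", "kwargs": {
  "deltas": [
    {"slide":[-0.002,0,-0.08],"delta_rot":[0,0,0.004],"fingers":-1},
    {"slide":[-0.002,0,-0.16],"delta_rot":[0,0,0.004],"fingers":-1},
    {"slide":[-0.002,0,-0.23],"delta_rot":[0,0,0.004],"fingers":-1},
    {"slide":[-0.002,0,-0.282],"delta_rot":[0,0,0.004],"fingers":-1},
    {"slide":[-0.002,0,-0.282],"delta_rot":[0,0,0.004],"fingers":-1}
  ]
}}

```text
time_s: 10.8
tcp_pos: [446.8, 55.8, 186.4]
tool_rot: [[-0.986, -0.165, -0.005], [-0.165, 0.986, -0.0], [0.005, 0.001, -1.0]]
ft_force: [-0.9, -0.1, 0.4]
opening: 85.4
grasp_force: 0.0
```

Emit:
{"fn": "servo_tool", "kwargs": {
  "deltas": [
    {"slide":[0,0,0],"delta_rot":[0,0,0],"fingers":1},
    {"slide":[0,0,0],"delta_rot":[0,0,0],"fingers":1},
    {"slide":[0,0,0],"delta_rot":[0,0,0],"fingers":1},
    {"slide":[0,0,0],"delta_rot":[0,0,0],"fingers":1},
    {"slide":[0,0,0],"delta_rot":[0,0,0],"fingers":1}
  ],
  "grip_force": 40
}}

```text
time_s: 11.3
tcp_pos: [449.5, 55.8, 190.8]
tool_rot: [[-0.986, -0.167, 0.004], [-0.167, 0.986, 0.0], [-0.004, -0.0, -1.0]]
ft_force: [-1.7, 0.7, 6.6]
opening: 53.4
grasp_force: 40.8
```

Emit:
{"fn": "servo_tool", "kwargs": {
  "deltas": [
    {"slide":[0,0,0.005],"delta_rot":[0,0,0],"fingers":1},
    {"slide":[0,0,0.012],"delta_rot":[0,0,0],"fingers":1},
    {"slide":[0,0,0.025],"delta_rot":[0,0,0],"fingers":1},
    {"slide":[0,0,0.04],"delta_rot":[0,0,0],"fingers":1}
  ]
}}

```text
time_s: 11.7
tcp_pos: [448.2, 55.8, 205.0]
tool_rot: [[-0.986, -0.167, -0.0], [-0.167, 0.986, 0.0], [0.0, 0.0, -1.0]]
ft_force: [0.1, -0.2, -1.6]
opening: 53.4
grasp_force: 42.2
```

```bash
python3 -c "
from h import *
plan();ball('scene')
i=bot.capture('scene')[110:260,230:430]
cv2.imwrite('pics/m6.png',cv2.resize(i,None,fx=3,fy=3))"
```

```text
t 11.7 tcp [448.2  55.8 205. ] a 99.6 open 53.4 F [ 0.1 -0.2 -1.6] j [  1.  -4. 119.   0.  65. -99.]
scene [312 183  10  18 118] [449.6  66.   46. ] track [4.2 9.5] s 2.4 r 97.3
scene [406 321  44  46 770] [ 793.9 -129.6   46. ] track [ 311.5 -240.2] s 107.4 r 435.2
scene [140 325  30  29 386] [ 423.8 -364.    46. ] track [ -92.2 -410.4] s 14.7 r 527.2
scene [440 433  30  47 359] [ 907.2 -272.4   46. ] track [ 399.7 -399.8] s 102.4 r 615.8
```

View pics/m6.png

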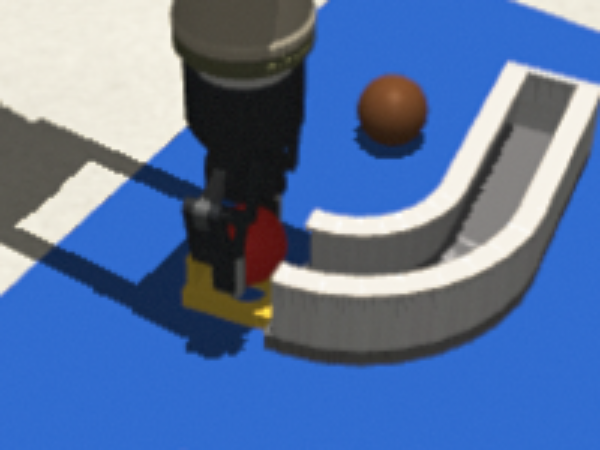

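Ball is gripped and clear of the seat, around (258,245) in the crop; the wrist shows −1.6 N. Lifting and carrying across.

Emit:
{"fn": "servo_tool", "kwargs": {
  "deltas": [
    {"slide":[0,0,0.05],"delta_rot":[0,0,0],"fingers":1},
    {"slide":[0,0,0.12],"delta_rot":[0,0,0],"fingers":1},
    {"slide":[0,-0.03,0.19],"delta_rot":[0,0,-0.06],"fingers":1},
    {"slide":[-0.005,-0.1,0.24],"delta_rot":[0,0,-0.14],"fingers":1},
    {"slide":[-0.01,-0.19,0.24],"delta_rot":[0,0,-0.22],"fingers":1}
  ]
}}

```text
time_s: 12.3
tcp_pos: [445.6, -20.4, 304.5]
tool_rot: [[-0.984, 0.18, 0.006], [0.18, 0.984, -0.001], [-0.006, 0.0, -1.0]]
ft_force: [0.1, 0.2, -2.3]
opening: 52.8
grasp_force: 42.7
```

Emit:
{"fn": "servo_tool", "kwargs": {
  "deltas": [
    {"slide":[-0.01,-0.1,0],"delta_rot":[0,0,-0.09],"fingers":1},
    {"slide":[-0.02,-0.2,0],"delta_rot":[0,0,-0.18],"fingers":1},
    {"slide":[-0.03,-0.3,0],"delta_rot":[0,0,-0.27],"fingers":1},
    {"slide":[-0.04,-0.4,0],"delta_rot":[0,0,-0.36],"fingers":1},
    {"slide":[-0.05,-0.5,0],"delta_rot":[0,0,-0.45],"fingers":1}
  ]
}}

```text
time_s: 12.8
tcp_pos: [423.8, -221.8, 300.7]
tool_rot: [[-0.629, 0.778, 0.0], [0.778, 0.629, -0.0], [-0.0, 0.0, -1.0]]
ft_force: [1.5, 0.4, -1.7]
opening: 53.2
grasp_force: 42.6
```

```bash
python3 -c "
from h import *
plan((421,-360.8,300,0))"
```

```text
t 12.8 tcp [ 423.8 -221.8  300.7] a 39.0 open 53.2 F [ 1.5  0.4 -1.7] j [-34.  -7. 111.   0.  76. -73.]
[-0.007  -0.3474 -0.0019] -0.433
```

Emit:
{"fn": "servo_tool", "kwargs": {
  "deltas": [
    {"slide":[-0.002,-0.09,0],"delta_rot":[0,0,-0.09],"fingers":1},
    {"slide":[-0.004,-0.18,0],"delta_rot":[0,0,-0.18],"fingers":1},
    {"slide":[-0.006,-0.26,0],"delta_rot":[0,0,-0.27],"fingers":1},
    {"slide":[-0.007,-0.32,0],"delta_rot":[0,0,-0.36],"fingers":1},
    {"slide":[-0.007,-0.347,0],"delta_rot":[0,0,-0.433],"fingers":1}
  ]
}}

```text
time_s: 13.3
tcp_pos: [421.0, -361.2, 300.5]
tool_rot: [[0.002, 1.0, -0.0], [1.0, -0.002, -0.0], [-0.0, -0.0, -1.0]]
ft_force: [0.3, 0.7, -2.3]
opening: 52.8
grasp_force: 42.6
```

Emit:
{"fn": "servo_tool", "kwargs": {
  "deltas": [
    {"slide":[0,0,-0.05],"delta_rot":[0,0,0],"fingers":1},
    {"slide":[0,0,-0.1],"delta_rot":[0,0,0],"fingers":1},
    {"slide":[0,0,-0.14],"delta_rot":[0,0,0],"fingers":1},
    {"slide":[0,0,-0.15],"delta_rot":[0,0,0],"fingers":1},
    {"slide":[0,0,-0.15],"delta_rot":[0,0,0],"fingers":1}
  ]
}}

```text
time_s: 13.8
tcp_pos: [421.3, -358.6, 239.8]
tool_rot: [[-0.006, 1.0, -0.001], [1.0, 0.006, 0.001], [0.001, -0.001, -1.0]]
ft_force: [0.4, -1.1, -1.5]
opening: 52.8
grasp_force: 42.6
```

```bash
python3 -c "
from h import *
plan((421,-360.8,215,0),(421,-360.8,212,0));ball('scene');print(proj([421,-360.8,62+28],'scene'))
i=bot.capture('scene')[230:400,70:270];j=bot.capture('top')[220:390,420:620]
cv2.imwrite('pics/m7.png',cv2.resize(np.hstack([i,j]),None,fx=2,fy=2))"
```

```text
t 13.8 tcp [ 421.3 -358.6  239.8] a 0.4 open 52.8 F [ 0.4 -1.1 -1.5] j [-46.   9. 102.   0.  70. -46.]
[-0.0008 -0.0055 -0.0621] -0.004
[-0.0008 -0.0055 -0.0696] -0.004
scene [133 312  21  24 280] [ 387.7 -358.8   46. ] track [-127.  -399.3] s 7.7 r 526.4
scene [406 321  44  47 773] [ 793.8 -129.8   46. ] track [ 311.4 -240.4] s 107.3 r 435.4
scene [142 340  26  13  73] [ 435.7 -377.3   46. ] track [ -82.6 -425.4] s 17.1 r 539.5
scene [440 433  30  47 360] [ 907.2 -272.5   46. ] track [ 399.7 -399.8] s 102.4 r 615.8
[[148.12801518 321.44265708]]
```

View pics/m7.png

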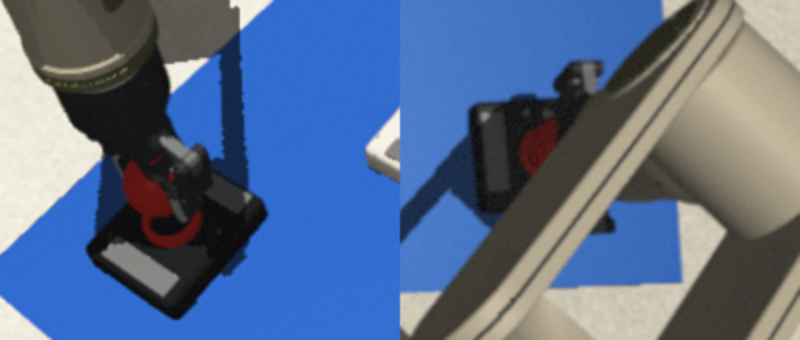

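The ball hangs over the red ring: ball at (140,185) and ring at (172,220) in the left crop, which matches the expected projection. Lowering slowly.

Emit:
{"fn": "servo_tool", "kwargs": {
  "deltas": [
    {"slide":[0,0,-0.02],"delta_rot":[0,0,0],"fingers":1},
    {"slide":[0,0,-0.04],"delta_rot":[0,0,0],"fingers":1},
    {"slide":[0,0,-0.052],"delta_rot":[0,0,0],"fingers":1},
    {"slide":[0,0,-0.057],"delta_rot":[0,0,0],"fingers":1},
    {"slide":[0,0,-0.06],"delta_rot":[0,0,0],"fingers":1}
  ]
}}

```text
time_s: 14.45
tcp_pos: [421.5, -359.2, 216.5]
tool_rot: [[-0.006, 1.0, -0.0], [1.0, 0.006, -0.0], [-0.0, -0.0, -1.0]]
ft_force: [-1.4, 0.3, 1.2]
opening: 53.3
grasp_force: 42.8
```

Emit:
{"fn": "servo_tool", "kwargs": {
  "deltas": [
    {"slide":[0,0,-0.002],"delta_rot":[0,0,0],"fingers":1},
    {"slide":[0,0,-0.004],"delta_rot":[0,0,0],"fingers":1},
    {"slide":[0,0,-0.004],"delta_rot":[0,0,0],"fingers":1}
  ]
}}

```text
time_s: 14.75
tcp_pos: [421.7, -359.5, 215.9]
tool_rot: [[-0.006, 1.0, 0.001], [1.0, 0.006, -0.001], [-0.001, 0.001, -1.0]]
ft_force: [-2.2, -2.1, 5.1]
opening: 53.1
grasp_force: 43.1
```

Emit:
{"fn": "servo_tool", "kwargs": {
  "deltas": [
    {"slide":[-0.0015,-0.0015,0],"delta_rot":[0,0,0],"fingers":1},
    {"slide":[-0.003,-0.003,0],"delta_rot":[0,0,0],"fingers":1},
    {"slide":[-0.003,-0.003,0],"delta_rot":[0,0,0],"fingers":1}
  ],
  "grip_force": 30
}}

```text
time_s: 15.05
tcp_pos: [420.6, -360.4, 215.3]
tool_rot: [[-0.006, 1.0, 0.001], [1.0, 0.006, -0.001], [-0.001, 0.001, -1.0]]
ft_force: [2.0, -2.0, 3.0]
opening: 53.4
grasp_force: 43.0
```

Emit:
{"fn": "servo_tool", "kwargs": {
  "deltas": [
    {"slide":[0,0,-0.002],"delta_rot":[0,0,0],"fingers":1},
    {"slide":[0,0,-0.002],"delta_rot":[0,0,0],"fingers":1},
    {"slide":[0,0,-0.002],"delta_rot":[0,0,0],"fingers":1}
  ],
  "grip_force": 20
}}

```text
time_s: 15.35
tcp_pos: [420.6, -360.6, 215.0]
tool_rot: [[-0.006, 1.0, 0.001], [1.0, 0.006, -0.001], [-0.001, 0.001, -1.0]]
ft_force: [-0.6, -2.4, 5.4]
opening: 53.3
grasp_force: 43.3
```

Seated with a light load; releasing gradually.

Emit:
{"fn": "servo_tool", "kwargs": {
  "deltas": [
    {"slide":[0,-0.0015,0],"delta_rot":[0,0,0],"fingers":1},
    {"slide":[0,-0.0015,0],"delta_rot":[0,0,0],"fingers":-0.27},
    {"slide":[0,-0.0015,0],"delta_rot":[0,0,0],"fingers":-0.33},
    {"slide":[0,-0.0015,0],"delta_rot":[0,0,0],"fingers":-0.5},
    {"slide":[0,-0.0015,0],"delta_rot":[0,0,0],"fingers":-0.8}
  ]
}}

```text
time_s: 15.85
tcp_pos: [420.0, -360.3, 213.5]
tool_rot: [[-0.006, 1.0, -0.001], [1.0, 0.006, 0.001], [0.001, -0.001, -1.0]]
ft_force: [-0.3, 1.0, 0.4]
opening: 76.3
grasp_force: 0.0
```

Emit:
{"fn": "servo_tool", "kwargs": {
  "deltas": [
    {"slide":[0,0,0],"delta_rot":[0,0,0],"fingers":-1},
    {"slide":[0,0,0],"delta_rot":[0,0,0],"fingers":-1},
    {"slide":[0,0,0],"delta_rot":[0,0,0],"fingers":-1}
  ]
}}

```text
time_s: 16.15
tcp_pos: [420.3, -360.8, 214.2]
tool_rot: [[-0.006, 1.0, -0.0], [1.0, 0.006, 0.0], [0.0, -0.0, -1.0]]
ft_force: [-0.3, 0.6, -0.6]
opening: 85.7
grasp_force: 0.0
```

```bash
python3 -c "
from h import *
plan((421,-360.8,300,0));ball('scene');print(proj([421,-361,62],'scene'))"
```

```text
t 16.15 tcp [ 420.3 -360.8  214.2] a 0.3 open 85.7 F [-0.3  0.6 -0.6] j [-46.  11. 103.   0.  67. -46.]
[ 1.800e-03 -1.000e-04  2.146e-01] -0.004
scene [406 321  44  47 775] [ 793.8 -129.8   46. ] track [ 311.4 -240.4] s 107.3 r 435.4
scene [136 322  24  24 325] [ 406.7 -368.5   46. ] track [-109.8 -412. ] s 11.5 r 533.4
scene [145 345  18   8  42] [ 435.8 -379.4   46. ] track [ -82.9 -427.5] s 17.1 r 541.6
scene [440 433  30  47 360] [ 907.2 -272.5   46. ] track [ 399.7 -399.9] s 102.4 r 615.8
[[152.51265384 331.0940914 ]]
```

Retreat straight up, then away.

Emit:
{"fn": "servo_tool", "kwargs": {
  "deltas": [
    {"slide":[0,0,0.05],"delta_rot":[0,0,0],"fingers":-1},
    {"slide":[0,0,0.13],"delta_rot":[0,0,0],"fingers":-1},
    {"slide":[0,0,0.24],"delta_rot":[0,0,0],"fingers":-1},
    {"slide":[0,0.08,0.35],"delta_rot":[0,0,0],"fingers":-1},
    {"slide":[0,0.18,0.4],"delta_rot":[0,0,0],"fingers":-1}
  ]
}}

```text
time_s: 16.7
tcp_pos: [420.6, -289.7, 378.5]
tool_rot: [[-0.003, 1.0, 0.004], [1.0, 0.003, -0.004], [-0.004, 0.004, -1.0]]
ft_force: [1.0, 1.1, 0.6]
opening: 85.6
grasp_force: 0.0
```

Emit:
{"fn": "servo_tool", "kwargs": {
  "deltas": [
    {"slide":[0,0.1,0],"delta_rot":[0,0,0],"fingers":-1},
    {"slide":[0,0.2,0],"delta_rot":[0,0,0],"fingers":-1},
    {"slide":[0,0.3,0],"delta_rot":[0,0,0],"fingers":-1},
    {"slide":[0,0.35,0],"delta_rot":[0,0,0],"fingers":-1},
    {"slide":[0,0.35,0],"delta_rot":[0,0,0],"fingers":-1}
  ]
}}

```text
time_s: 17.2
tcp_pos: [420.3, -146.6, 374.5]
tool_rot: [[-0.009, 1.0, 0.001], [1.0, 0.009, 0.0], [0.0, 0.001, -1.0]]
ft_force: [-0.2, -0.3, -0.6]
opening: 85.3
grasp_force: 0.0
```

```bash
python3 -c "
from h import *
plan()
for n in('scene','top'):
    print(n,proj([421,-361,62],n))
    m=red(n);r,c=np.nonzero(m[280:380,100:220] if n=='scene' else m[250:340,440:560]);print(c.min(),c.max(),r.min(),r.max(),len(c))
i=bot.capture('scene')[230:400,70:270];j=bot.capture('top')[220:390,400:600]
cv2.imwrite('pics/m8.png',cv2.resize(np.hstack([i,j]),None,fx=2,fy=2))"
```

```text
t 17.2 tcp [ 420.3 -146.6  374.5] a 0.5 open 85.3 F [-0.2 -0.3 -0.6] j [-26. -16. 111.   0.  85. -26.]
scene [[152.51265384 331.0940914 ]]
34 68 34 71 902
top [[497.62604197 295.66336867]]
67 72 42 58 43
```

View pics/m8.png

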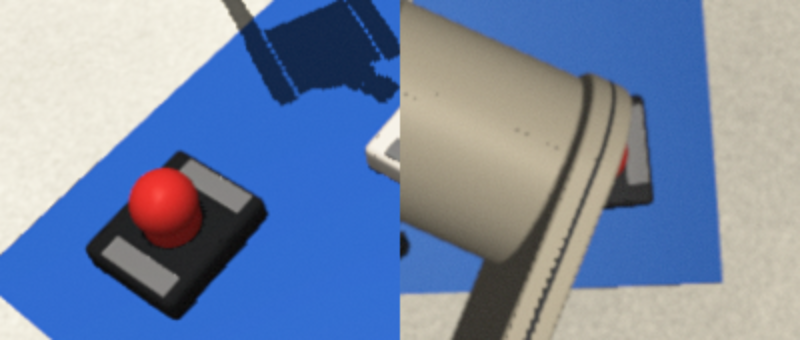

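The red ball sits centred on the red ring, at (165,205) in the crop, or (152,332) in the full picture against an expected (152.5,331). The arm is clear, so I'm handing in.

```bash
python3 -c "
from station import bot
print(bot.sign_off())"
```

```text
the job is handed in; nothing more can be done
None
```

The red ball was pushed along the track into the exit seat, lifted out and set down in the black trackball's red-ringed socket; the last picture shows it centred on the ring with the arm clear, and I handed the job in at about 17 s.

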